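Return the suction cups to their stock bins

ROBOT

A 6-joint arm with a two-finger parallel gripper is mounted at the origin on the work surface. World frame = base frame: x ahead of the robot, y to its left, z up, the work surface at z = 0. Lengths are in m, angles in rad, forces in N, time in s.
With the tool pointing down it reaches from about 0.35 to 0.925 m from the base axis. Payload 6.4 kg.
Tool frame: the origin (TCP) lies midway between the tips of the shut fingers; the grasp point (between the pads) lies 19 mm behind it; x points along the fingers, y is the direction in which the jaws open and shut, and the axes are right-handed (so a half turn about x gives the same grasp; the last joint's range is limited). The gripper opens to 85 mm and grips with 20 to 120 N. Pads are 22 mm wide; open, the fingers measure 114 mm over their backs; the gripper's body (76 mm by 85 mm) begins 54 mm behind the grasp point. The pads swing forward as they close: fully open they stand 13 mm farther back than shut.
Start: joints at [1, 0.245, 1.558, -0, 1.339, -0.174], TCP at [0.251, 0.6, 0.231] pointing down, gripper open.
Joint ranges: [-3.13, 3.13], [-1.02, 2.26], [0.13, 2.54], [-0.95, 4.09], [0.21, 2.88], [-2.74, 2.74]. Speed limits (rad/s): [2.57, 2.57, 3.14, 3.14, 3.14, 3.14].

INTERFACE

Orientations are given as a unit quaternion [w, x, y, z].
In Python, from station import robot gives the robot as it stands.
- The arm moves only by the tool move_arm, never from a script. Its argument "series" is a list that holds one entry, the list of rows, each a list of 5 numbers: the shift along the tool's x, y, z in mm, then the turn about the tool's x in rad, then the closure, from -1 (fully open) to 1 (shut). A call has 1 to 5 rows; each row is the pose to reach, as a shift and turn from the pose commanded when the call began, along the tool's axes at that moment; what a row does not reach only later rows make up. A row lasts 1/10 s, in which the tool goes at most 50 mm and 8.59 degrees, less where a joint would pass 70% of its speed; a pose out of reach is approached as far as the arm can. A call with a gripper value outside its range is refused whole. The fingers move at their own pace and stop on an object; "newtons" is the grip in N (left out, the last holds). Time passes only in rows, so rows that repeat a pose let the fingers close. It gives the time, the measured TCP pose, the force and the opening at its end, in the units of the state.
- robot.sense(): the state, without advancing time (a new reading comes with each control period).
- robot.camera(name): name is "side" or "top"; returns (picture, depth): 400x640x3 uint8, blue, green, red; 400x640 float32, m along the optical axis (not along the pixel's ray), 0 where there is no reading.
- robot.calibration(name): a dict with "intrinsics" (3x3 intrinsics, pixels), "R" (3x3) and "t" (3): a world point X has camera coordinates R X + t. Camera axes: x right, y down, z forward; pixel columns grow to the right and rows downward; lengths in m; the calibration is good to about 2 mm. A picture is of the moment at which its call begins. calibration takes no time and is no camera call.
- robot.finish_job(): hands the job in, once; it reports no verdict.
The state is a dict: "time": time; "joint_pos": joint angles; "qd": joint speeds; "joint_torque": joint torques, N m; "ee_pos": TCP position; "orientation": TCP orientation; "ft_force": force on the tool from outside, world axes, zero at the start; "wrist_torque": the same for the moment, N m; "opening": finger opening in m.
Only numpy, scipy, OpenCV 4.12 (cv2) and the standard library are available. Lean on these libraries where they do the work, as an engineer would, in place of code of your own. Each camera call takes 0.05 s, during which the arm holds its last target. There are 200 camera calls.

TASK

A gripper changeover has left four loose suction cups on the bench: a large flat one, a small flat one, a bellows cup and an oval one. Put each cup into the orange bin that already holds cups of its kind, standing upright, lip down, flat on the bin floor in front of the stock. Leave the ejector and the vacuum gauge that lie among them where they are.

Things in the scene. Friction and masses are not known exactly. Their poses are not given: they have to be found in the camera images.
- cup_large: Large flat suction cup: round black rubber, 60 mm across, rubber 18 mm high, 50 mm in all, standing lip down. On it an aluminium hexagon to grip from above, fingertips just clear of the rubber: 22 mm across flats (a pair faces +-x), 24 mm high, topped by an 8 mm thread. Origin: centre of the underside, z up along the axis. About 60 g.
- cup_small: Small flat suction cup: round black rubber, 34 mm across, rubber 14 mm high, 46 mm in all, standing lip down. On it an aluminium hexagon to grip from above, fingertips just clear of the rubber: 22 mm across flats (a pair faces +-x), 24 mm high, topped by an 8 mm thread. Origin: centre of the underside, z up along the axis. About 30 g.
- cup_bellows: Bellows suction cup: round black rubber with three folds, 43 mm across, rubber 36 mm high, 68 mm in all, standing lip down. On it an aluminium hexagon to grip from above, fingertips just clear of the rubber: 22 mm across flats (a pair faces +-x), 24 mm high, topped by an 8 mm thread. Origin: centre of the underside, z up along the axis. About 45 g.
- cup_oval: Oval suction cup: black rubber, 76 mm long (x) by 36 mm wide (y), rubber 16 mm high, 48 mm in all, standing lip down. On it an aluminium hexagon to grip from above, fingertips just clear of the rubber: 22 mm across flats (a pair faces +-x), 24 mm high, topped by an 8 mm thread. Origin: centre of the underside, z up along the axis. About 55 g.
- bin_large: Orange open-fronted bin, fixed, 155 (x) x 122 (y) x 60 mm, walls and floor 3 mm; front (-x, towards the robot) has a 30 mm lip. Origin: centre of underside, z up. Fixed stock in the rear half: one large flat cup. The free floor is the front 72 mm, its middle at x = -36 mm; 116 mm wide inside, so open the fingers only part way.
- bin_small: Orange open-fronted bin, fixed, 155 (x) x 122 (y) x 60 mm, walls and floor 3 mm; front (-x, towards the robot) has a 30 mm lip. Origin: centre of underside, z up. Fixed stock in the rear half: two small flat cups. The free floor is the front 72 mm, its middle at x = -36 mm; 116 mm wide inside, so open the fingers only part way.
- bin_bellows: Orange open-fronted bin, fixed, 155 (x) x 122 (y) x 60 mm, walls and floor 3 mm; front (-x, towards the robot) has a 30 mm lip. Origin: centre of underside, z up. Fixed stock in the rear half: two bellows cups. The free floor is the front 72 mm, its middle at x = -36 mm; 116 mm wide inside, so open the fingers only part way.
- bin_oval: Orange open-fronted bin, fixed, 155 (x) x 122 (y) x 60 mm, walls and floor 3 mm; front (-x, towards the robot) has a 30 mm lip. Origin: centre of underside, z up. Fixed stock in the rear half: one oval cup, crosswise. The free floor is the front 72 mm, its middle at x = -36 mm; 116 mm wide inside, so open the fingers only part way; the oval cup fits crosswise, long way along y.
- ejector: Vacuum ejector, not a cup: aluminium block 74 x 20 x 30 mm with a black cover on top (37 mm high in all), a brass silencer at +x and a black port at -x, 106 mm long in all. Lies loose among the cups; stays where it is. Origin: centre of the block's underside, z up.
- gauge: Vacuum gauge, not a cup: round, 50 mm across and 26 mm high, white dial facing up, with a brass stub reaching 48 mm from the middle towards -y. Lies loose among the cups; stays where it is. Origin: centre of its underside, z up.

How it is judged:
At the end, for the whole second after the job is handed in: Each cup stands in the bin of its own kind, in front of the stock (its middle at most 30 mm behind the bin's middle), on the floor (underside under 10 mm above the bin's underside), upright within 0.15 rad, released and at rest; ejector and gauge within 20 mm of where they were (x of cup_large in the frame of bin_large between -0.075 and 0.03 m and y of cup_large in the frame of bin_large between -0.06 and 0.06 m and z of cup_large in the frame of bin_large between -0.003 and 0.01 m and angle between each of cup_large, cup_small, cup_bellows, cup_oval's own z axis and vertical below 0.15 rad and linear speed of each of cup_large, cup_small, cup_bellows, cup_oval below 0.02 m/s and angular speed of each of cup_large, cup_small, cup_bellows, cup_oval below 0.2 rad/s and x of cup_small in the frame of bin_small between -0.075 and 0.03 m and y of cup_small in the frame of bin_small between -0.06 and 0.06 m and z of cup_small in the frame of bin_small between -0.003 and 0.01 m and x of cup_bellows in the frame of bin_bellows between -0.075 and 0.03 m and y of cup_bellows in the frame of bin_bellows between -0.06 and 0.06 m and z of cup_bellows in the frame of bin_bellows between -0.003 and 0.01 m and x of cup_oval in the frame of bin_oval between -0.075 and 0.03 m and y of cup_oval in the frame of bin_oval between -0.06 and 0.06 m and z of cup_oval in the frame of bin_oval between -0.003 and 0.01 m and distance of each of ejector, gauge from where it was at the start of the episode below 0.02 m); the robot touches nothing.
It fails at once if the ejector is pushed away (more than 20 mm) (distance of ejector from where it was at the start of the episode above 0.02 m).
It fails at once if the vacuum gauge is pushed away (more than 20 mm) (distance of gauge from where it was at the start of the episode above 0.02 m).
It also fails if it takes over 93 s, if anything falls off the work surface, if the arm or the gripper's body presses on something with over 40 N, if the wrist force passes 120 N, or if a joint passes its speed limit or range.

## Working session

There is one attempt and no reset: what is moved stays moved. The work goes in short steps, Python scripts to look and compute and a tool call to move; the robot and the scene stay as the last step left them, time stands still between calls to the robot, and variables do not carry over. Pictures are saved under pics/ and viewed, about 12 in all and at most 16, crops included, and the job is handed in when it is done.

Besides the shell and the picture viewer there is one more tool, called after "Call:" as name(argument=value, ...) on one line, values as JSON. move_arm: Moves the arm, as the interface text tells. Its arguments: {"type":"object","properties":{"series":{"type":"array"},"newtons":{"type":"number"}},"required":["series"]}

```bash
mkdir -p pics; cat > h.py <<'E'
import numpy as np, cv2
from station import robot
def cal(n):
    c=robot.calibration(n); return np.array(c["intrinsics"]),np.array(c["R"]),np.array(c["t"])
def cloud(n,depth):
    K,R,t=cal(n); v,u=np.mgrid[:400,:640]
    P=np.stack([(u-K[0,2])/K[0,0]*depth,(v-K[1,2])/K[1,1]*depth,depth],-1)
    return (P-t)@R
def ray(n,u,v,z):
    K,R,t=cal(n); d=R.T@np.linalg.solve(K,[u,v,1]); o=-R.T@t
    return o+d*(z-o[2])/d[2]
E
python3 - <<'E'
from h import *
s=robot.sense(); print({k:np.round(v,3) for k,v in s.items()})
for n in("top","side"):
    im,d=robot.camera(n); cv2.imwrite(f"pics/{n}0.png",im); np.save(f"{n}0.npy",d)
    K,R,t=cal(n); print(n,np.round(-R.T@t,3),np.round(R[2],2),K[0,0])
E
```

```text
{'time': np.float64(0.0), 'joint_pos': array([ 1.   ,  0.246,  1.559,  0.   ,  1.339, -0.174]), 'qd': array([ 0.001, -0.   , -0.001, -0.   , -0.001, -0.001]), 'joint_torque': array([ 0.0000e+00, -4.2952e+01, -3.2612e+01, -0.0000e+00,  5.0000e-03,
        0.0000e+00]), 'ee_pos': array([0.251, 0.599, 0.23 ]), 'orientation': array([ 0.693,  0.139,  0.693, -0.14 ]), 'ft_force': array([ 0.415,  0.021, -0.249]), 'wrist_torque': array([0.004, 0.002, 0.013]), 'opening': np.float64(0.085)}
top [ 0.488 -0.012  1.131] [ 0.06  0.02 -1.  ] 475.61976851181697
side [ 0.197 -0.735  0.812] [ 0.3   0.67 -0.68] 479.95752160448916
```

View pics/top0.png

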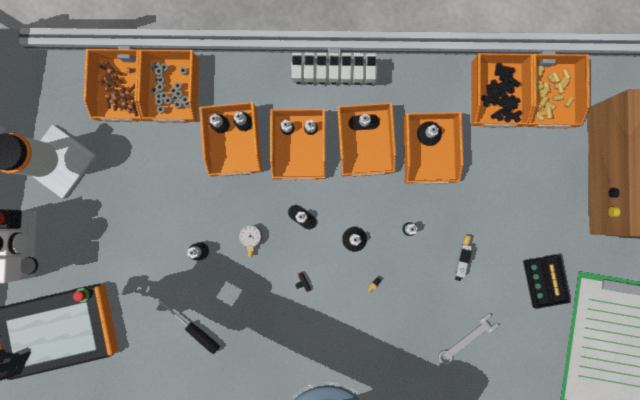

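View pics/side0.png

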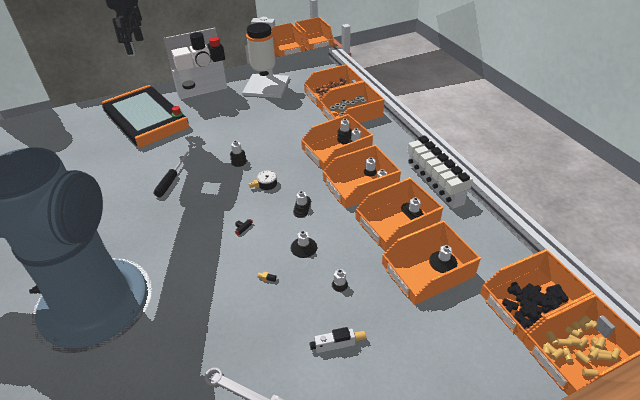

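The top view shows the bins, left to right: bellows (230,140), small (298,145), oval (367,140) and large (433,148). Loose parts are the bellows cup (198,250), gauge (250,236), oval (302,216), large (355,238), small (410,229) and ejector (463,257). The side view shows the same layout, with every cup standing.

```bash
python3 - <<'E'
from h import *
im=cv2.imread("pics/top0.png"); d=np.load("top0.npy"); P=cloud("top",d); Z=P[...,2]
print("table z",np.median(Z[180:300,200:480]))
C=dict(bellows=(198,250,.068,.036),oval=(302,216,.048,.016),large=(355,238,.050,.018),small=(410,229,.046,.014),gauge=(250,236,.026,.01),ejector=(463,257,.037,.01))
Ps=cloud("side",np.load("side0.npy")); 
for n,(u,v,h,r) in C.items():
    s=np.s_[v-28:v+28,u-26:u+26]; p=P[s].reshape(-1,3); p=p[(d[s].ravel()>0)]
    m=p[:,2]>.006; q=p[m]; c0=np.median(q,0); 
    out=[n,'zmax',np.round(np.percentile(p[:,2],99.8),3)]
    # hexagon/thread zone
    for src,nm in((p,'top'),(Ps.reshape(-1,3),'side')):
        b=(src[:,2]>r+.010)&(src[:,2]<h+.01)&(np.linalg.norm(src[:,:2]-c0[:2],axis=1)<.045)
        t=src[b]; mid=(t.max(0)+t.min(0))/2 if b.any() else None
        out+= [nm,b.sum(),np.round(mid,3),np.round(np.ptp(t,axis=0),3)]
    b=(p[:,2]>.006)&(np.linalg.norm(p[:,:2]-c0[:2],axis=1)<.07)
    w=cv2.minAreaRect((p[b,:2]*1000).astype(np.float32)); out+=['rect',np.round(w[0],1),np.round(w[1],1),round(w[2],1)]
    print(*out)
hsv=cv2.cvtColor(im,cv2.COLOR_BGR2HSV)
o=(cv2.inRange(hsv,(5,120,80),(20,255,255))>0)
for n,(u0,u1) in dict(bellows=(200,264),small=(266,330),oval=(333,399),large=(401,467)).items():
    s=np.s_[98:188,u0:u1]; p=P[s][o[s]&(d[s]>0)]
    t=p[(p[:,2]>.05)&(p[:,2]<.07)]
    w=cv2.minAreaRect((t[:,:2]*1000).astype(np.float32)); print(n,len(t),np.round(w[0],1),np.round(w[1],1),round(w[2],1),np.round(cv2.boxPoints(w)).tolist(), 'floor',np.round(np.percentile(p[:,2],5),3),'zmax',p[:,2].max())
# crop zoom
cv2.imwrite("pics/zoom.png",cv2.resize(im[195:285,175:485],None,fx=2.5,fy=2.5,interpolation=cv2.INTER_CUBIC))
E
```

```text
table z 0.00040723601367642984
bellows zmax 0.07 top 100 [0.414 0.312 0.059] [0.023 0.024 0.024] side 86 [0.411 0.309 0.059] [0.025 0.025 0.026] rect [423.1 313.9] [111.2  74. ] 1.8
oval zmax 0.049 top 86 [0.499 0.071 0.041] [0.021 0.025 0.021] side 102 [0.496 0.068 0.039] [0.023 0.025 0.026] rect [506.6  63.8] [ 89.2 108.7] 74.9
large zmax 0.052 top 82 [ 0.45  -0.054  0.043] [0.023 0.021 0.025] side 111 [ 0.447 -0.056  0.041] [0.024 0.024 0.025] rect [442.1 -44.2] [ 95.8 103.8] 81.9
small zmax 0.048 top 89 [ 0.476 -0.183  0.037] [0.021 0.023 0.024] side 136 [ 0.474 -0.185  0.036] [0.023 0.024 0.024] rect [ 455.9 -181.4] [70.2 26.3] 1.1
gauge zmax 0.031 top 391 [0.441 0.19  0.027] [0.072 0.049 0.014] side 247 [0.44  0.189 0.026] [0.068 0.053 0.012] rect [446.9 207.5] [107.6  85.1] 33.4
ejector zmax 0.04 top 359 [ 0.411 -0.303  0.031] [0.087 0.034 0.022] side 577 [ 0.41  -0.305  0.031] [0.088 0.036 0.021] rect [ 406.3 -301.3] [ 86.6 116.5] 82.4
bellows 385 [686.1 239.6] [134.3 124.5] 6.1 [[613.0, 294.0], [626.0, 171.0], [760.0, 185.0], [746.0, 309.0]] floor 0.0 zmax 0.06600864706578076
small 347 [677.6  81.9] [133.3 123.3] 1.4 [[609.0, 142.0], [612.0, 19.0], [746.0, 22.0], [743.0, 145.0]] floor -0.0 zmax 0.06683509324337482
oval 363 [690.4 -75.1] [133.6 124.3] 4.6 [[619.0, -19.0], [629.0, -143.0], [762.0, -132.0], [752.0, -8.0]] floor -0.0 zmax 0.06595692566082156
large 410 [ 673.5 -228.6] [134.1 124.9] 2.0 [[604.0, -169.0], [609.0, -293.0], [743.0, -289.0], [738.0, -164.0]] floor -0.0 zmax 0.06852894972829915
```

View pics/zoom.png

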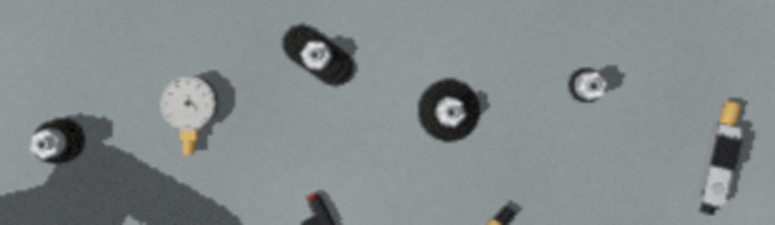

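The zoom shows all the cups upright. The oval's long axis runs upper-left to lower-right, which is +x+y. Next I'll get the bin frames, the oval's yaw and rough hexagon angles.

```bash
cat >> h.py <<'E'
def go(x,y,z,yaw=None,sym=60):
    """print shift (mm) and turn in tool axes from here to TCP target; yaw = jaw direction (deg, mod sym)"""
    from scipy.spatial.transform import Rotation as Ro
    s=robot.sense(); w=s["orientation"]; R=Ro.from_quat([w[1],w[2],w[3],w[0]]).as_matrix()
    c=np.degrees(np.arctan2(R[1,1],R[0,1])); dlt=0 if yaw is None else (yaw-c+sym/2)%sym-sym/2
    sh=R.T@(np.array([x,y,z])-s["ee_pos"])*1000
    # tool x points down: positive turn about it = negative world yaw
    print("t%.1f"%s["time"],"pos",np.round(s["ee_pos"],4),"jaw %.1f"%c,"toolx",np.round(R[:,0],3),"open %.4f"%s["opening"],"q6 %.2f"%s["joint_pos"][5],"F",np.round(s["ft_force"],1),"-> shift",np.round(sh,1),"turn %.3f"%(-np.radians(dlt)))
E
python3 - <<'E'
from h import *
im=cv2.imread("pics/top0.png"); d=np.load("top0.npy"); P=cloud("top",d)
ims=cv2.imread("pics/side0.png"); ds=np.load("side0.npy"); S=cloud("side",ds)
def org(i): return cv2.inRange(cv2.cvtColor(i,cv2.COLOR_BGR2HSV),(3,120,60),(22,255,255))>0
A=dict(top=P[org(im)&(d>0)],side=S[org(ims)&(ds>0)])
for n,(cx,cy,a) in dict(bellows=(675,239,6.2),small=(668,81.6,1.4),oval=(680,-76,4.6),large=(663,-229,2.)).items():
  for k,p in A.items():
    e=np.array([np.cos(np.radians(a)),np.sin(np.radians(a))]); l=p*1000-[cx,cy,0]
    x=l[:,:2]@e; y=l[:,1]*e[0]-l[:,0]*e[1]; z=l[:,2]
    f=(abs(y)<50)&(z>15)&(z<36)&(abs(x+77)<15); b=(abs(y)<40)&(z>45)&(z<68)&(abs(x-77)<15)
    L=(abs(x)<50)&(z>45)&(z<68)&(abs(y-60)<12); Rr=(abs(x)<50)&(z>45)&(z<68)&(abs(y+60)<12)
    print(n,k,*[(nm,m.sum(),np.round(np.percentile(v[m],[2,50,98]),1)) if m.any() else nm for nm,m,v in(("front",f,x),("back",b,x),("left",L,y),("right",Rr,y))])
# oval yaw from dark rubber
g=cv2.cvtColor(im,cv2.COLOR_BGR2GRAY)
u,v=302,216; s=np.s_[v-20:v+20,u-24:u+24]; p=P[s][(P[s][...,2]>.008)&(P[s][...,2]<.02)&(g[s]<70)]*1000
c=np.median(p,0); p=p[np.linalg.norm(p-c,axis=1)<45]; w=cv2.minAreaRect(p[:,:2].astype(np.float32)); ev=np.linalg.eigh(np.cov(p[:,:2].T))[1][:,1]
print("oval",w,"pca",np.degrees(np.arctan2(ev[1],ev[0])))
for n,(x,y,h,r) in dict(bellows=(.4125,.3105,.068,60),oval=(.4975,.0695,.048,40),large=(.4485,-.055,.05,42),small=(.475,-.184,.046,38)).items():
    out=[n]
    for nm,img in(("top",im),("side",ims)):
        K,R,t=cal(nm); H=r/1000
        # rectified patch of hexagon-top plane, 0.25mm/px
        N=161; q=[]
        gx=np.array([[x+.016,y+.016,H],[x+.016,y-.016,H],[x-.016,y-.016,H],[x-.016,y+.016,H]])@R.T+t
        px=(gx@K.T); px=(px[:,:2]/px[:,2:]).astype(np.float32)
        M=cv2.getPerspectiveTransform(px,np.float32([[0,0],[N,0],[N,N],[0,N]])); W=cv2.GaussianBlur(cv2.cvtColor(cv2.warpPerspective(img,M,(N,N),flags=cv2.INTER_CUBIC),cv2.COLOR_BGR2GRAY).astype(np.float32),(0,0),3)
        gu,gv=cv2.Sobel(W,5,1,0),cv2.Sobel(W,5,0,1); wx,wy=-gv,-gu
        rr=np.hypot(*(np.mgrid[:N,:N]-N/2)); m=(rr>40)&(rr<68)
        z=np.sum((np.hypot(wx,wy)*np.exp(6j*np.arctan2(wy,wx)))[m]); out+=[nm,"flat %.1f"%(np.degrees(np.angle(z))/6),"%.2f"%(abs(z)/np.hypot(wx,wy)[m].sum())]
    print(*out)
go(.4125,.3105,.16)
E
```

```text
bellows top ('front', np.int64(71), array([-77.4, -76. , -73.9])) ('back', np.int64(92), array([74. , 75.3, 77.8])) ('left', np.int64(132), array([56.3, 58.1, 61.4])) ('right', np.int64(118), array([-62.3, -60.1, -57.1]))
bellows side ('front', np.int64(53), array([-80.7, -78.2, -75.4])) ('back', np.int64(97), array([70.4, 73.6, 77.5])) ('left', np.int64(174), array([52.7, 57.3, 61.2])) ('right', np.int64(194), array([-64.9, -61.6, -57.1]))
small top ('front', np.int64(52), array([-79.3, -77.8, -77.3])) ('back', np.int64(88), array([72. , 73.3, 75.8])) ('left', np.int64(124), array([57.6, 58.9, 61.6])) ('right', np.int64(94), array([-61.6, -59.3, -57. ]))
small side ('front', np.int64(61), array([-81.6, -79.8, -77.5])) ('back', np.int64(115), array([69.3, 71.6, 74.2])) ('left', np.int64(206), array([54.1, 57.7, 62.3])) ('right', np.int64(216), array([-64.8, -61.3, -57. ]))
oval top ('front', np.int64(65), array([-77.7, -76.3, -74.5])) ('back', np.int64(87), array([73.6, 74.7, 76.8])) ('left', np.int64(99), array([57.2, 59.7, 62.1])) ('right', np.int64(116), array([-61.7, -58.8, -56.7
[... 430 characters left out ...]
58.5, -56.4]))
large side ('front', np.int64(107), array([-80.1, -78.4, -75.6])) ('back', np.int64(201), array([71.4, 73.3, 76.2])) ('left', np.int64(237), array([54.9, 57.1, 60.9])) ('right', np.int64(264), array([-64. , -61.8, -58.1]))
oval ((498.179443359375, 69.95411682128906), (67.13233947753906, 31.43391990661621), 60.921627044677734) pca 58.251520526237044
bellows top flat 23.9 0.35 side flat 7.7 0.10
oval top flat -1.9 0.41 side flat 2.0 0.12
large top flat -13.0 0.43 side flat -17.9 0.11
small top flat 11.7 0.31 side flat 10.5 0.16
t0.1 pos [0.2509 0.5991 0.2303] jaw 67.3 toolx [-0.001 -0.002 -1.   ] open 0.0854 q6 -0.17 F [-0.1  0.5  0.7] -> shift [  70.5 -203.6  260.6] turn -0.000
```

Call:
move_arm(series=[[[8,-25,32,-0.06,-0.2],[17,-50,64,-0.12,-0.2],[26,-76,97,-0.18,-0.2],[34,-100,128,-0.24,-0.2],[42,-122,156,-0.29,-0.2]]], newtons=40)

```text
time: 0.6
ee_pos: [0.3483, 0.4249, 0.1885]
orientation: [0.706, 0.037, 0.706, -0.037]
ft_force: [0.9, 0.3, 0.1]
opening: 0.0513
```

```bash
python3 -c "
from h import *
go(.4125,.3105,.13,24)"
```

```text
t0.6 pos [0.3483 0.4249 0.1885] jaw 84.0 toolx [-0.001 -0.001 -1.   ] open 0.0513 q6 -0.79 F [0.9 0.3 0.1] -> shift [  58.5 -107.    75.9] turn -0.000
```

Call:
move_arm(series=[[[16,-29,21,0,-0.2],[32,-58,41,0,-0.2],[46,-85,60,0,-0.2],[58.5,-107,76,0,-0.2],[58.5,-107,76,0,-0.2]]])

```text
time: 1.1
ee_pos: [0.4119, 0.3094, 0.1285]
orientation: [0.705, 0.038, 0.707, -0.04]
ft_force: [-1.3, 0.4, 0.1]
opening: 0.0511
```

```bash
python3 -c "
from h import *
go(.4125,.3105,.038,24)
im,d=robot.camera('side'); im2,d2=robot.camera('top')
cv2.imwrite('pics/a.png',np.hstack([cv2.resize(im[90:220,170:310],None,fx=3,fy=3),cv2.resize(im2[190:320,130:250],None,fx=3,fy=3)]))"
```

```text
t1.1 pos [0.4119 0.3094 0.1285] jaw 83.7 toolx [-0.004 -0.002 -1.   ] open 0.0511 q6 -1.04 F [-1.3  0.4  0.1] -> shift [90.5  1.4  0.8] turn -0.006
```

View pics/a.png

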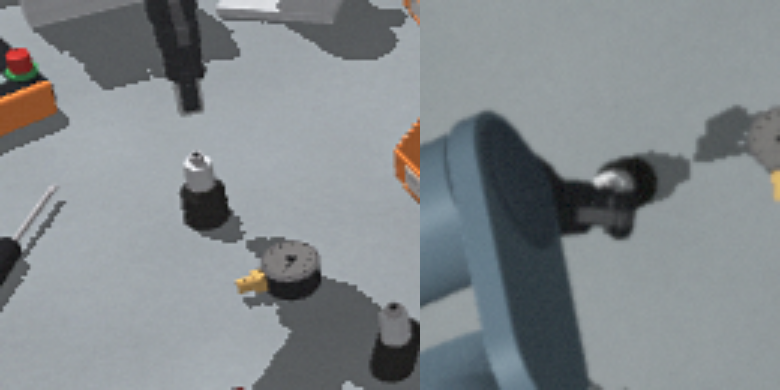

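The side view shows the gripper above the bellows cup, fingers lined up with the hexagon. In the top view the hexagon sits at the fingertips.

Call:
move_arm(series=[[[30,1,1,0,-0.2],[60,1,1,0,-0.2],[82,1,1,0,-0.2],[90,1,1,0,-0.2],[90,1,1,0,-0.2]]])

```text
time: 1.7
ee_pos: [0.4123, 0.3136, 0.0403]
orientation: [0.706, 0.037, 0.707, -0.038]
ft_force: [0.4, 0.6, -0.3]
opening: 0.0513
```

Call:
move_arm(series=[[[0,0,0,0,1],[0,0,0,0,1],[0,0,0,0,1],[0,0,0,0,1],[0,0,0,0,1]]])

```text
time: 2.2
ee_pos: [0.4143, 0.3137, 0.0422]
orientation: [0.707, 0.038, 0.705, -0.037]
ft_force: [-0.7, 0.6, 7.5]
opening: 0.0212
```

Call:
move_arm(series=[[[-10,0,0,0,1],[-35,0,0,0,1],[-65,0,0,0,1],[-95,0,0,0,1],[-100,0,0,0,1]]])

```text
time: 2.7
ee_pos: [0.4153, 0.314, 0.145]
orientation: [0.708, 0.039, 0.704, -0.037]
ft_force: [0.4, -0.4, -0.1]
opening: 0.0208
```

```bash
python3 -c "
from h import *
go(.638,.2336,.14,90+6.2-6)"
```

```text
t2.7 pos [0.4153 0.314  0.145 ] jaw 83.9 toolx [ 0.007  0.003 -1.   ] open 0.0208 q6 -1.03 F [ 0.4 -0.4 -0.1] -> shift [  6.3 -56.3 229.9] turn -0.110
```

Call:
move_arm(series=[[[1,-9,40,0,1],[2,-21,86,0,1],[3,-32,132,0,1],[4,-44,178,0,1],[5,-52,212,0,1]]])

```text
time: 3.2
ee_pos: [0.6201, 0.2371, 0.1344]
orientation: [0.706, 0.038, 0.707, -0.038]
ft_force: [-0.7, 0.8, -0.3]
opening: 0.0207
```

Call:
move_arm(series=[[[0,-2,9,0,1],[1,-4,18,0,1],[1,-4,18,0,1],[1,-4,18,0,1],[1,-4,18,0,1]]])

```text
time: 3.7
ee_pos: [0.6348, 0.2336, 0.1347]
orientation: [0.706, 0.037, 0.706, -0.037]
ft_force: [0.1, 0.7, -0.3]
opening: 0.0209
```

```bash
python3 -c "
from h import *
go(.638,.2336,.043)
im,d=robot.camera('side'); im2,d2=robot.camera('top')
go(.638,.2336,.043)
cv2.imwrite('pics/b.png',np.hstack([cv2.resize(im[70:200,270:410],None,fx=2.8,fy=2.8),cv2.resize(im2[80:210,160:300],None,fx=2.8,fy=2.8)]))"
```

```text
t3.7 pos [0.6348 0.2336 0.1347] jaw 83.9 toolx [-0.001 -0.    -1.   ] open 0.0209 q6 -1.28 F [ 0.1  0.7 -0.3] -> shift [91.7  0.3  3.3] turn -0.000
t3.8 pos [0.6351 0.2335 0.1349] jaw 83.9 toolx [-0.  0. -1.] open 0.0208 q6 -1.28 F [-1.  -0.3 -0.6] -> shift [91.9  0.4  2.9] turn -0.000
```

View pics/b.png

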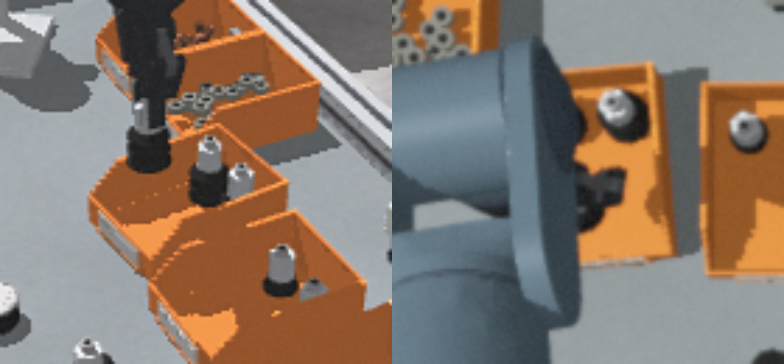

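The bellows cup hangs upright over the front of its bin, and its stock is clear behind it.

Call:
move_arm(series=[[[25,0,3,0,1],[50,0,3,0,1],[72,0,3,0,1],[82,0,3,0,1],[86,0,3,0,1]]])

```text
time: 4.3
ee_pos: [0.638, 0.2327, 0.0477]
orientation: [0.705, 0.037, 0.707, -0.038]
ft_force: [-0.0, -0.7, -0.7]
opening: 0.0212
```

Call:
move_arm(series=[[[2,0,0,0,1],[3,0,0,0,1],[4,0,0,0,1],[4,0,0,0,1]]])

```text
time: 4.7
ee_pos: [0.6393, 0.2327, 0.0455]
orientation: [0.707, 0.038, 0.706, -0.038]
ft_force: [0.8, -0.7, -0.0]
opening: 0.021
```

```bash
python3 -c "
from h import *
go(.638,.2336,.044)"
```

```text
t4.7 pos [0.6393 0.2327 0.0455] jaw 83.9 toolx [ 0.001  0.    -1.   ] open 0.0210 q6 -1.28 F [ 0.8 -0.7 -0. ] -> shift [ 1.5  0.8 -1.4] turn -0.000
```

Going 2 mm further down, then releasing part way and rising.

Call:
move_arm(series=[[[1,0,0,0,1],[2,0,0,0,1],[2,0,0,0,1]]])

```text
time: 5.0
ee_pos: [0.64, 0.2325, 0.0453]
orientation: [0.707, 0.038, 0.705, -0.038]
ft_force: [-3.4, -1.7, 9.0]
opening: 0.021
```

Call:
move_arm(series=[[[0,0,0,0,0],[0,0,0,0,0],[0,0,0,0,0],[0,0,0,0,0]]])

```text
time: 5.4
ee_pos: [0.6387, 0.2325, 0.0425]
orientation: [0.706, 0.038, 0.706, -0.038]
ft_force: [0.3, -0.2, 0.2]
opening: 0.0427
```

Call:
move_arm(series=[[[-15,0,0,0,0],[-45,0,0,0,0],[-75,0,0,0,0],[-100,0,0,0,0]]])

```text
time: 5.8
ee_pos: [0.6396, 0.2327, 0.1459]
orientation: [0.707, 0.038, 0.705, -0.038]
ft_force: [0.7, 0.3, 1.0]
opening: 0.0425
```

```bash
python3 -c "
from h import *
go(.4975,.0695,.13,-2)"
```

```text
t5.8 pos [0.6396 0.2327 0.1459] jaw 83.9 toolx [ 0.002  0.    -1.   ] open 0.0425 q6 -1.28 F [0.7 0.3 1. ] -> shift [  15.5 -177.5 -123.9] turn 0.452
```

Call:
move_arm(series=[[[2,-36,-25,0.1,-0.1],[5,-72,-50,0.2,-0.1],[8,-108,-75,0.3,-0.1],[11,-144,-100,0.4,-0.1],[15,-177,-124,0.45,-0.1]]])

```text
time: 6.3
ee_pos: [0.4959, 0.0686, 0.1289]
orientation: [0.68, 0.195, 0.679, -0.195]
ft_force: [0.5, -0.5, 0.0]
opening: 0.0468
```

Call:
move_arm(series=[[[0,0,0,0,-0.1],[0,0,0,0,-0.1]]])

```text
time: 6.5
ee_pos: [0.497, 0.0694, 0.1289]
orientation: [0.68, 0.195, 0.679, -0.194]
ft_force: [1.2, -0.2, -0.2]
opening: 0.0468
```

```bash
python3 -c "
from h import *
go(.4975,.0695,.021,-2)"
```

```text
t6.5 pos [0.497  0.0694 0.1289] jaw 58.0 toolx [ 0.002  0.    -1.   ] open 0.0468 q6 -1.10 F [ 1.2 -0.2 -0.2] -> shift [107.9   0.2   0.2] turn 0.001
```

Call:
move_arm(series=[[[30,0,0,0,-0.1],[65,0,0,0,-0.1],[95,0,0,0,-0.1],[108,0,0,0,-0.1],[108,0,0,0,-0.1]]])

```text
time: 7.0
ee_pos: [0.4963, 0.0704, 0.0187]
orientation: [0.679, 0.194, 0.681, -0.194]
ft_force: [-0.0, 0.4, 0.6]
opening: 0.0471
```

Call:
move_arm(series=[[[0,0,0,0,1],[0,0,0,0,1],[0,0,0,0,1],[0,0,0,0,1],[0,0,0,0,1]]])

```text
time: 7.5
ee_pos: [0.4988, 0.0698, 0.0218]
orientation: [0.681, 0.195, 0.678, -0.194]
ft_force: [0.3, 1.1, 6.4]
opening: 0.0213
```

```bash
python3 -c "
from h import *
go(.4975,.0695,.13,-2)"
```

```text
t7.5 pos [0.4988 0.0698 0.0218] jaw 58.1 toolx [ 0.004 -0.    -1.   ] open 0.0213 q6 -1.10 F [0.3 1.1 6.4] -> shift [-108.2   -0.7   -0.5] turn 0.002
```

Call:
move_arm(series=[[[-10,0,0,0,1],[-40,0,0,0,1],[-70,0,0,0,1],[-100,0,0,0,1],[-110,0,0,0,1]]])

```text
time: 8.0
ee_pos: [0.4985, 0.0696, 0.1335]
orientation: [0.682, 0.195, 0.678, -0.194]
ft_force: [0.5, -0.5, -1.3]
opening: 0.0208
```

```bash
python3 -c "
from h import *
go(.642,-.0799,.13,94.6,180)"
```

```text
t8.0 pos [0.4985 0.0696 0.1335] jaw 58.1 toolx [ 0.006 -0.001 -1.   ] open 0.0208 q6 -1.10 F [ 0.5 -0.5 -1.3] -> shift [  4.4 -51.1 200.8] turn -0.637
```

Call:
move_arm(series=[[[0,-10,40,-0.13,1],[1,-21,84,-0.26,1],[2,-32,126,-0.39,1],[3,-42,166,-0.52,1],[3,-51,201,-0.637,1]]])

```text
time: 8.5
ee_pos: [0.6407, -0.0812, 0.1254]
orientation: [0.706, -0.03, 0.707, 0.03]
ft_force: [1.5, 0.0, -0.9]
opening: 0.0208
```

Call:
move_arm(series=[[[0,0,0,0,1],[0,0,0,0,1]]])

```text
time: 8.7
ee_pos: [0.6397, -0.08, 0.1254]
orientation: [0.706, -0.027, 0.707, 0.028]
ft_force: [-0.3, 0.4, -0.5]
opening: 0.0212
```

```bash
python3 -c "
from h import *
im,d=robot.camera('side'); im2,d2=robot.camera('top')
go(.642,-.0799,.0245,94.6,180)
cv2.imwrite('pics/c.png',np.hstack([cv2.resize(im[120:260,300:450],None,fx=2.6,fy=2.6),cv2.resize(im2[80:220,300:450],None,fx=2.6,fy=2.6)]))"
```

```text
t8.8 pos [ 0.6392 -0.0788  0.1258] jaw 94.6 toolx [-0.002  0.001 -1.   ] open 0.0209 q6 -1.95 F [ 0.  -0.6  0.3] -> shift [101.3  -1.4   2.9] turn -0.000
```

View pics/c.png

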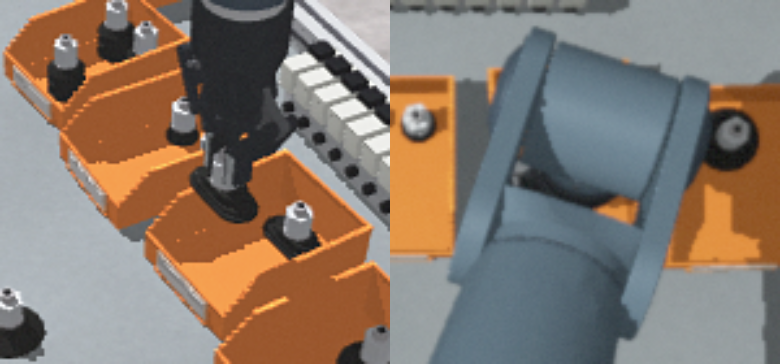

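The bellows cup stands upright in its bin. The oval hangs level and crosswise over its own bin.

Call:
move_arm(series=[[[25,-1,2,0,1],[55,-1,2,0,1],[80,-1,2,0,1],[93,-1,2,0,1],[98,-1,2,0,1]]])

```text
time: 9.3
ee_pos: [0.641, -0.0794, 0.0272]
orientation: [0.705, -0.028, 0.708, 0.029]
ft_force: [-0.7, 0.3, -0.5]
opening: 0.0212
```

Call:
move_arm(series=[[[2,0,0,0,1],[4,0,0,0,1],[5,0,0,0,1],[5,0,0,0,1]]])

```text
time: 9.7
ee_pos: [0.6433, -0.0808, 0.0249]
orientation: [0.707, -0.029, 0.706, 0.028]
ft_force: [-0.1, 0.3, 1.3]
opening: 0.0206
```

```bash
python3 -c "
from h import *
go(.642,-.0799,.0245,94.6,180)"
```

```text
t9.7 pos [ 0.6433 -0.0808  0.0249] jaw 94.6 toolx [ 0.002 -0.001 -1.   ] open 0.0206 q6 -1.95 F [-0.1  0.3  1.3] -> shift [ 0.4  1.  -1.2] turn -0.000
```

Touching. Release, rise, then head for the large cup.

Call:
move_arm(series=[[[1,0,0,0,0],[1,0,0,0,0],[1,0,0,0,0],[1,0,0,0,0]]])

```text
time: 10.1
ee_pos: [0.6425, -0.0806, 0.0228]
orientation: [0.707, -0.028, 0.707, 0.028]
ft_force: [-0.9, 0.2, 0.8]
opening: 0.0429
```

Call:
move_arm(series=[[[-15,0,0,0,0],[-45,0,0,0,0],[-75,0,0,0,0],[-105,0,0,0,0]]])

```text
time: 10.5
ee_pos: [0.6427, -0.0806, 0.1301]
orientation: [0.707, -0.028, 0.706, 0.028]
ft_force: [0.1, 0.9, -0.1]
opening: 0.0427
```

```bash
python3 -c "
from h import *
go(.4485,-.055,.12,-15)"
```

```text
t10.5 pos [ 0.6427 -0.0806  0.1301] jaw 94.6 toolx [ 0.001 -0.    -1.   ] open 0.0427 q6 -1.95 F [ 0.1  0.9 -0.1] -> shift [   9.9   41.1 -191.5] turn -0.182
```

Call:
move_arm(series=[[[2,9,-40,-0.05,-0.1],[4,18,-85,-0.1,-0.1],[6,28,-130,-0.15,-0.1],[8,37,-172,-0.18,-0.1],[10,41,-191,-0.18,-0.1]]])

```text
time: 11.0
ee_pos: [0.4458, -0.0541, 0.1178]
orientation: [0.701, -0.092, 0.701, 0.092]
ft_force: [0.4, -0.4, -0.1]
opening: 0.0469
```

Call:
move_arm(series=[[[0,0,0,0,-0.1],[0,0,0,0,-0.1]]])

```text
time: 11.2
ee_pos: [0.4499, -0.0554, 0.1191]
orientation: [0.702, -0.092, 0.7, 0.091]
ft_force: [0.2, -0.1, 0.6]
opening: 0.0473
```

```bash
python3 -c "
from h import *
go(.4485,-.055,.024,-15)"
```

```text
t11.2 pos [ 0.4499 -0.0554  0.1191] jaw 104.9 toolx [ 0.003 -0.001 -1.   ] open 0.0473 q6 -2.20 F [ 0.2 -0.1  0.6] -> shift [95.1  0.9 -1.5] turn -0.002
```

Call:
move_arm(series=[[[30,0,-1,0,-0.1],[60,0,-1,0,-0.1],[85,0,-1,0,-0.1],[95,0,-1,0,-0.1],[95,0,-1,0,-0.1]]])

```text
time: 11.7
ee_pos: [0.4481, -0.0553, 0.022]
orientation: [0.7, -0.091, 0.702, 0.092]
ft_force: [-0.1, 1.0, -0.1]
opening: 0.0468
```

Call:
move_arm(series=[[[0,0,0,0,1],[0,0,0,0,1],[0,0,0,0,1],[0,0,0,0,1],[0,0,0,0,1]]])

```text
time: 12.2
ee_pos: [0.4496, -0.0559, 0.0244]
orientation: [0.702, -0.092, 0.7, 0.091]
ft_force: [1.3, 0.4, 6.0]
opening: 0.0211
```

Call:
move_arm(series=[[[-10,0,0,0,1],[-40,0,0,0,1],[-70,0,0,0,1],[-95,0,0,0,1],[-105,0,0,0,1]]])

```text
time: 12.7
ee_pos: [0.449, -0.0556, 0.1307]
orientation: [0.703, -0.093, 0.7, 0.091]
ft_force: [-0.1, 0.0, -0.5]
opening: 0.0209
```

```bash
python3 -c "
from h import *
go(.6255,-.2313,.13,92,180)"
```

```text
t12.7 pos [ 0.449  -0.0556  0.1307] jaw 104.9 toolx [ 0.004 -0.002 -1.   ] open 0.0209 q6 -2.21 F [-0.1  0.  -0.5] -> shift [   1.7 -215.2  125.4] turn 0.225
```

Call:
move_arm(series=[[[0,-34,20,0.05,1],[0,-72,42,0.1,1],[0,-112,65,0.15,1],[0,-152,88,0.2,1],[1,-190,110,0.225,1]]])

```text
time: 13.2
ee_pos: [0.6035, -0.2117, 0.1257]
orientation: [0.706, -0.012, 0.708, 0.012]
ft_force: [0.7, -0.4, -0.0]
opening: 0.0213
```

Call:
move_arm(series=[[[0,-20,10,0,1],[0,-22,11,0,1],[0,-22,11,0,1],[0,-22,11,0,1]]])

```text
time: 13.6
ee_pos: [0.6138, -0.2309, 0.126]
orientation: [0.706, -0.012, 0.708, 0.013]
ft_force: [0.5, 0.8, -0.3]
opening: 0.021
```

```bash
python3 -c "
from h import *
im,d=robot.camera('side'); im2,d2=robot.camera('top')
go(.6255,-.2313,.027,92,180)
cv2.imwrite('pics/d.png',np.hstack([cv2.resize(im[160:300,340:490],None,fx=2.6,fy=2.6),cv2.resize(im2[90:230,340:490],None,fx=2.6,fy=2.6)]))"
```

```text
t13.7 pos [ 0.6141 -0.2309  0.1266] jaw 92.1 toolx [-0.001  0.001 -1.   ] open 0.0209 q6 -2.14 F [-0.6 -0.9 -0.9] -> shift [99.5 -0.9 11.5] turn 0.001
```

View pics/d.png

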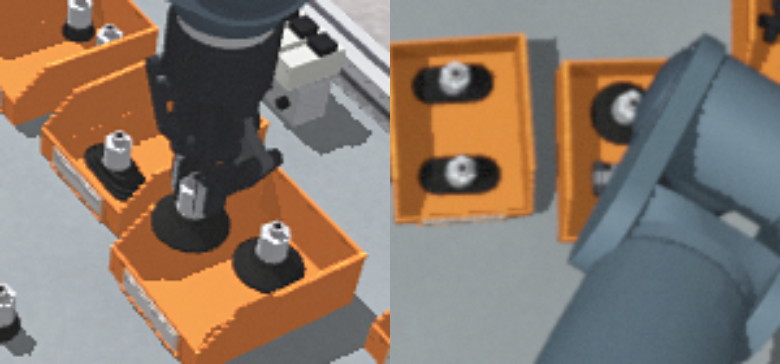

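The oval cup is well placed. The large cup hangs level and needs another 11 mm in x before it goes down.

Call:
move_arm(series=[[[0,0,6,0,1],[0,-1,10,0,1],[20,-1,10,0,1],[50,-1,10,0,1],[75,-1,10,0,1]]])

```text
time: 14.2
ee_pos: [0.6251, -0.2326, 0.0509]
orientation: [0.707, -0.013, 0.707, 0.013]
ft_force: [0.1, 0.7, -0.5]
opening: 0.0208
```

Call:
move_arm(series=[[[12,0,0,0,1],[20,0,0,0,1],[20,0,0,0,1]]])

```text
time: 14.5
ee_pos: [0.6247, -0.2326, 0.0313]
orientation: [0.707, -0.012, 0.707, 0.013]
ft_force: [-0.7, 0.2, -0.2]
opening: 0.0212
```

```bash
python3 -c "
from h import *
go(.6255,-.2313,.027,92,180)"
```

```text
t14.5 pos [ 0.6247 -0.2326  0.0313] jaw 92.0 toolx [-0.001  0.    -1.   ] open 0.0212 q6 -2.13 F [-0.7  0.2 -0.2] -> shift [4.3 1.3 0.8] turn 0.000
```

Call:
move_arm(series=[[[2,0,0,0,1],[4,0,0,0,1],[6,0,0,0,1],[6,0,0,0,1]]])

```text
time: 14.9
ee_pos: [0.6256, -0.2332, 0.0275]
orientation: [0.707, -0.013, 0.707, 0.012]
ft_force: [-2.1, 1.0, 4.4]
opening: 0.021
```

```bash
python3 -c "
from h import *
go(.6255,-.2313,.027,92,180)"
```

```text
t14.9 pos [ 0.6256 -0.2332  0.0275] jaw 92.0 toolx [ 0.001 -0.001 -1.   ] open 0.0210 q6 -2.13 F [-2.1  1.   4.4] -> shift [ 0.5  1.9 -0. ] turn 0.000
```

Call:
move_arm(series=[[[0,0,0,0,0],[0,0,0,0,0],[0,0,0,0,0],[0,0,0,0,0]]])

```text
time: 15.3
ee_pos: [0.6248, -0.2328, 0.0257]
orientation: [0.707, -0.012, 0.707, 0.012]
ft_force: [0.3, 0.7, 0.4]
opening: 0.043
```

Call:
move_arm(series=[[[-15,0,0,0,0],[-45,0,0,0,0],[-75,0,0,0,0],[-105,0,0,0,0]]])

```text
time: 15.7
ee_pos: [0.625, -0.2329, 0.1331]
orientation: [0.707, -0.013, 0.707, 0.012]
ft_force: [-0.1, -0.2, 0.4]
opening: 0.0426
```

```bash
python3 -c "
from h import *
go(.475,-.184,.12,11.5)"
```

```text
t15.7 pos [ 0.625  -0.2329  0.1331] jaw 92.0 toolx [ 0.001 -0.001 -1.   ] open 0.0426 q6 -2.13 F [-0.1 -0.2  0.4] -> shift [  13.    54.1 -148.2] turn 0.358
```

Call:
move_arm(series=[[[2,14,-38,0.09,-0.1],[5,29,-78,0.18,-0.1],[9,43,-118,0.27,-0.1],[13,54,-148,0.358,-0.1],[13,54,-148,0.358,-0.1]]])

```text
time: 16.2
ee_pos: [0.4713, -0.1819, 0.1168]
orientation: [0.697, 0.115, 0.699, -0.114]
ft_force: [-0.0, -0.4, 0.1]
opening: 0.0469
```

Call:
move_arm(series=[[[0,0,0,0,-0.1]]])

```text
time: 16.3
ee_pos: [0.4753, -0.1843, 0.119]
orientation: [0.699, 0.113, 0.697, -0.114]
ft_force: [-0.4, -0.5, 0.4]
opening: 0.0472
```

```bash
python3 -c "
from h import *
go(.475,-.184,.020,11.5)"
```

```text
t16.3 pos [ 0.4753 -0.1843  0.119 ] jaw 71.5 toolx [ 0.002 -0.001 -1.   ] open 0.0472 q6 -1.84 F [-0.4 -0.5  0.4] -> shift [99.   0.2 -0.6] turn 0.000
```

Call:
move_arm(series=[[[30,0,0,0,-0.1],[60,0,0,0,-0.1],[88,0,0,0,-0.1],[98,0,0,0,-0.1],[98,0,0,0,-0.1]]])

```text
time: 16.8
ee_pos: [0.4753, -0.1841, 0.0191]
orientation: [0.697, 0.114, 0.698, -0.113]
ft_force: [-0.4, 0.1, 0.8]
opening: 0.0469
```

Call:
move_arm(series=[[[0,0,0,0,1],[0,0,0,0,1],[0,0,0,0,1],[0,0,0,0,1],[0,0,0,0,1]]])

```text
time: 17.3
ee_pos: [0.4767, -0.185, 0.0217]
orientation: [0.699, 0.113, 0.697, -0.114]
ft_force: [1.1, 0.3, 6.6]
opening: 0.0208
```

Call:
move_arm(series=[[[-10,0,0,0,1],[-40,0,0,0,1],[-70,0,0,0,1],[-95,0,0,0,1],[-110,0,0,0,1]]])

```text
time: 17.8
ee_pos: [0.4757, -0.1844, 0.1327]
orientation: [0.699, 0.113, 0.697, -0.114]
ft_force: [0.7, -0.1, -0.7]
opening: 0.021
```

```bash
python3 -c "
from h import *
go(.629,.0796,.13,91.4,180)"
```

```text
t17.8 pos [ 0.4757 -0.1844  0.1327] jaw 71.5 toolx [ 0.003 -0.002 -1.   ] open 0.0210 q6 -1.84 F [ 0.7 -0.1 -0.7] -> shift [  2.6 299.   61.7] turn -0.347
```

Call:
move_arm(series=[[[0,38,8,-0.05,1],[0,83,17,-0.12,1],[0,128,26,-0.2,1],[0,173,36,-0.28,1],[0,218,45,-0.347,1]]])

```text
time: 18.3
ee_pos: [0.5873, 0.0102, 0.1305]
orientation: [0.707, -0.01, 0.707, 0.01]
ft_force: [0.5, 0.2, -0.4]
opening: 0.021
```

```bash
python3 -c "
from h import *
go(.629,.0796,.13,91.4,180)"
```

```text
t18.3 pos [0.5873 0.0102 0.1305] jaw 91.6 toolx [ 0. -0. -1.] open 0.0210 q6 -1.77 F [ 0.5  0.2 -0.4] -> shift [ 0.5 68.2 43.5] turn 0.003
```

Call:
move_arm(series=[[[0,30,19,0,1],[0,55,35,0,1],[0,68,43,0,1],[0,68,43,0,1],[0,68,43,0,1]]])

```text
time: 18.8
ee_pos: [0.6276, 0.0767, 0.1297]
orientation: [0.707, -0.009, 0.707, 0.008]
ft_force: [0.2, -0.4, -0.4]
opening: 0.0208
```

```bash
python3 -c "
from h import *
im,d=robot.camera('side')
go(.629,.0796,.0245,91.4,180)
cv2.imwrite('pics/e.png',cv2.resize(im[100:340,290:500],None,fx=2.5,fy=2.5))"
```

```text
t18.9 pos [0.6275 0.0764 0.1297] jaw 91.3 toolx [-0.001 -0.    -1.   ] open 0.0208 q6 -1.65 F [ 0.2  0.  -0.9] -> shift [105.2   3.2   1.6] turn -0.001
```

View pics/e.png

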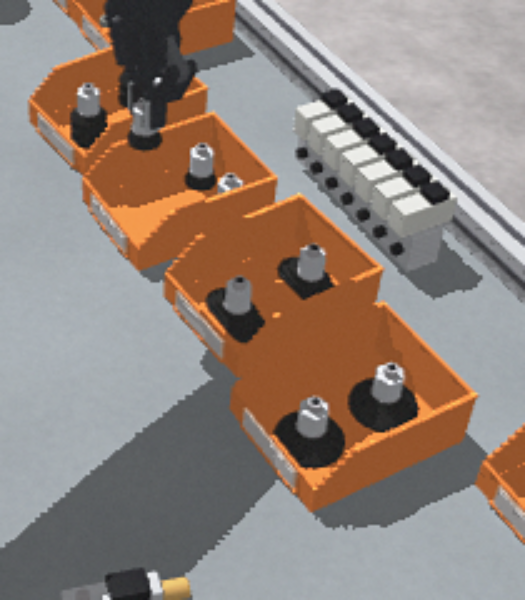

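The oval and large cups stand in place, and the small cup hangs over its bin. Lowering now.

Call:
move_arm(series=[[[25,3,1,0,1],[55,3,1,0,1],[82,3,1,0,1],[96,3,1,0,1],[101,3,1,0,1]]])

```text
time: 19.35
ee_pos: [0.6277, 0.0795, 0.0271]
orientation: [0.706, -0.008, 0.708, 0.008]
ft_force: [0.5, 0.1, 0.9]
opening: 0.0206
```

Call:
move_arm(series=[[[2,0,0,0,1],[4,0,0,0,1],[6,0,0,0,1],[6,0,0,0,1]]])

```text
time: 19.75
ee_pos: [0.6304, 0.0804, 0.0247]
orientation: [0.708, -0.009, 0.706, 0.008]
ft_force: [-1.4, -1.3, 5.1]
opening: 0.0209
```

```bash
python3 -c "
from h import *
go(.629,.0796,.0245,91.4,180)"
```

```text
t19.8 pos [0.6304 0.0804 0.0247] jaw 91.4 toolx [ 0.002 -0.    -1.   ] open 0.0209 q6 -1.65 F [-1.4 -1.3  5.1] -> shift [ 0.2 -0.7 -1.4] turn 0.000
```

Call:
move_arm(series=[[[0,0,0,0,0],[0,0,0,0,0],[0,0,0,0,0],[0,0,0,0,0]]])

```text
time: 20.15
ee_pos: [0.629, 0.0805, 0.0227]
orientation: [0.707, -0.009, 0.707, 0.009]
ft_force: [-0.3, 0.8, -0.4]
opening: 0.0427
```

Call:
move_arm(series=[[[-15,0,0,0,0],[-45,0,0,0,0],[-80,0,0,0,0],[-120,0,0,0,0],[-150,0,-20,0,0]]])

```text
time: 20.65
ee_pos: [0.6113, 0.0797, 0.1773]
orientation: [0.709, -0.009, 0.705, 0.008]
ft_force: [-0.0, -1.0, 1.2]
opening: 0.0428
```

Call:
move_arm(series=[[[-10,10,-40,0,0],[-20,20,-80,0,0],[-30,30,-120,0,0],[-40,40,-160,0,0],[-50,50,-180,0,0]]])

```text
time: 21.15
ee_pos: [0.4254, 0.126, 0.2236]
orientation: [0.707, -0.009, 0.707, 0.009]
ft_force: [0.6, -0.0, 0.0]
opening: 0.0427
```

```bash
python3 - <<'E'
from h import *
im,d=robot.camera('top'); ims,ds=robot.camera('side')
cv2.imwrite('pics/f.png',np.vstack([im[80:300,160:500],ims[100:370,220:560]]))
P=cloud('top',d); S=cloud('side',ds)
B=dict(bellows=(.6737,.2375,6.2,.039,.071),small=(.665,.0805,1.4,.017,.049),oval=(.678,-.077,4.6,.019,.051),large=(.6615,-.230,2.,.021,.053))
for n,(x,y,a,lo,hi) in B.items():
    a=np.radians(a); Q=np.array([[np.cos(a),-np.sin(a)],[np.sin(a),np.cos(a)]])
    for k,p in(('top',P),('side',S)):
        p=p.reshape(-1,3); l=(p[:,:2]-[x,y])@Q; m=(abs(l[:,0]+.036)<.03)&(abs(l[:,1])<.03)&(p[:,2]>lo+.008)
        e=l[m]; print(n,k,m.sum(),'bin xy',np.round((e.max(0)+e.min(0))/2,3),'ztop %.3f expect %.3f'%(np.percentile(p[m,2],98),hi))
d0=np.load('top0.npy');P0=cloud('top',d0);s0=np.load('side0.npy');S0=cloud('side',s0)
for n,(x,y) in dict(gauge=(.441,.19),ejector=(.411,-.303)).items():
    for k,a,b in(('top',P0,P),('side',S0,S)):
        f=lambda q:(lambda r:np.round(((r.max(0)+r.min(0))/2)[:2],3))(q.reshape(-1,3)[(np.linalg.norm(q.reshape(-1,3)[:,:2]-[x,y],axis=1)<.06)&(q.reshape(-1,3)[:,2]>.02)&(q.reshape(-1,3)[:,2]<.05)])
        print(n,k,f(a),f(b))
E
```

```text
bellows top 99 bin xy [-0.036 -0.001] ztop 0.075 expect 0.071
bellows side 86 bin xy [-0.038 -0.002] ztop 0.075 expect 0.071
small top 90 bin xy [-0.036  0.002] ztop 0.052 expect 0.049
small side 92 bin xy [-0.037 -0.   ] ztop 0.051 expect 0.049
oval top 87 bin xy [-0.035  0.002] ztop 0.053 expect 0.051
oval side 118 bin xy [-0.037 -0.   ] ztop 0.053 expect 0.051
large top 96 bin xy [-0.037  0.001] ztop 0.056 expect 0.053
large side 141 bin xy [-0.038 -0.002] ztop 0.056 expect 0.053
gauge top [0.441 0.19 ] [0.465 0.19 ]
gauge side [0.438 0.189] [0.439 0.189]
ejector top [ 0.412 -0.303] [ 0.412 -0.303]
ejector side [ 0.409 -0.306] [ 0.408 -0.306]
```

View pics/f.png

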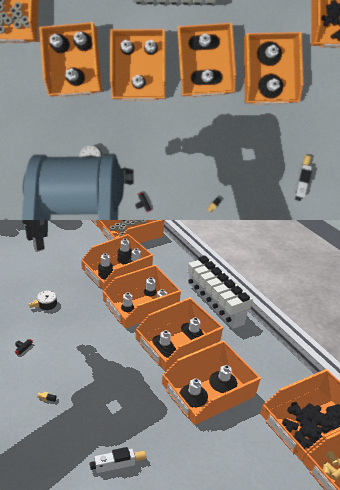

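All four cups stand upright in front of their stock. The top-view gauge reading (0.465) is off only because the arm covers part of the gauge; the side view shows it hasn't moved.

```bash
python3 -c "
from h import *
print(robot.finish_job())"
```

```text
the job is handed in; nothing more can be done
None
```

All four cups are in their matching bins, released and standing upright in front of the stock. I handed the job in at about 21 s of the 93 s allowed. It reports no verdict, so the results below are my own checks.

- **Cup positions:** in both cameras, each cup sits 35–38 mm in front of its bin's middle and within 2 mm of the centreline.
- **Cup heights:** the cup tops read 2–4 mm above the expected value. They read about 2 mm high before I moved anything too, so I take this as mostly camera bias. The cups also touched the bin floors when lowered, with contact forces of about 1–9 N.
- **Ejector:** both views show it within about 1 mm of where it started.
- **Gauge:** the side view shows it within about 1 mm of where it started. The last top view disagreed by 24 mm in x, but the arm was covering part of the gauge in that picture, so I relied on the side view.

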